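Open the small trunk and set its lid on the prop rod

ROBOT

A 6-joint arm with a two-finger parallel gripper is mounted at the origin on the work surface. World frame = base frame: x ahead of the robot, y to its left, z up, the work surface at z = 0. Lengths are in mm, angles in degrees, forces in N, time in s.
With the tool pointing down it reaches from about 250 to 800 mm from the base axis. Payload 8.5 kg.
Tool frame: the origin (TCP) lies midway between the tips of the shut fingers; the grasp point (between the pads) lies 19 mm behind it; z points along the fingers, y is the line along which they close (so a half turn about z gives the same grasp; the last joint's range is limited). The gripper opens to 85 mm and grips with 20 to 120 N. Pads are 22 mm wide; open, the fingers measure 114 mm over their backs; the gripper's body (76 mm by 85 mm) begins 54 mm behind the grasp point. The pads swing forward as they close: fully open they stand 13 mm farther back than shut.
Start: joints at [68.468, 13.648, -0.773, 75.585, 0, 90], TCP at [192.666, 488.322, 231.276] pointing down, gripper open.
Joint ranges: [-152.45, 152.45], [-59.26, 108.67], [-65.41, 83.53], [-104.44, 129.93], [-82.83, 76.93], [-180, 180]. Speed limits (degrees/s): [127.2, 127.2, 159.86, 180, 180, 180].

INTERFACE

Orientations are given as a 3x3 rotation matrix whose columns are the frame's x, y, z axes.
In Python, from cell import * gives the robot as it stands. The module is installed in compiled form; this text tells all that it offers. Calls block until the motion is done:
- move_to(position, orientation): joint-space move of the TCP to a pose.
- move_straight(position, vel=150, attitude=None): straight line of the TCP; attitude=None keeps the orientation; vel is the mean speed in mm/s.
- set_joints(angles): joint-space move.
- move_gripper(opening, force=None): finger opening in mm; force is the grip in N (None keeps the last); returns when the fingers have stopped.
- hold(seconds).
- inverse_kinematics(position, orientation): joint angles nearest the present ones, or None.
- get_state(): the state.
- read_camera(name): name is "scene" or "top" or "wrist"; returns a dict with "frame" (384x512x3 uint8, blue, green, red), "range_z" (384x512 float32, mm along the optical axis (not along the pixel's ray), 0 where there is no reading), "vfov" (degrees; the focal length in pixels is half the picture's height over the tangent of half this angle, whatever the lens; pixels are square), "cx", "cy" (the principal point, pixels), "extrinsics" (4x4, takes a point from world to camera coordinates). Camera axes: x right, y down, z forward; pixel columns grow to the right and rows downward; lengths in mm; the calibration is good to about 2 mm. A picture is of the moment at which its call begins.
A pose or a line that the arm cannot do raises Unreachable and nothing moves.
- close_job(): hands the job in; it is judged then, once.
The state is a dict: "clock": time; "joints": joint angles; "qd": joint speeds; "joint_efforts": joint torques, N m; "eef_pos": TCP position; "tcp_rot": TCP orientation; "contact_force": force on the tool from outside, world axes, zero at the start; "ft_torque": the same for the moment, N m; "gripper_width": finger opening in mm; "grasp_force": force on a finger pad.
Only numpy, scipy, OpenCV 4.12 (cv2) and the standard library are available. Lean on these libraries where they do the work, as an engineer would, in place of code of your own. Each camera call takes 0.05 s, during which the arm holds its last target. There are 200 camera calls.

TASK

Lift the lid of the small blue trunk right back until it stays up by itself, swing its steel prop rod up, and bring the lid down onto the rod so that the rod's pin goes fully into the hole in the lid's steel striker plate then press the lid home with a push of about 5 N at its tab for half a second before you leave it resting on the rod. Be gentle: do not let the lid drop or slam, do not force the rod against the lid, and leave everything else on the bench and in the trunk where it is.

Things in the scene. Friction and masses are not known exactly. Their poses are not given: they have to be found in the camera images.
- chest: Small blue plywood trunk with black edge irons, fixed to the bench: 210 mm deep (x), 300 wide (y), 90 high to the rim (z), walls and floor 10 mm. Origin: centre of underside. Its front faces its -x; the lid's hinge runs along y on the rear rim (x = +105, z = 90 mm). It stands with its front looking to the robot's right (world -y), give or take 20 degrees.
- lid (a joint): Lid angle, rad: 0 shut, 1.57 upright, 1.95 leaning back on its stop, where it stays by itself. Below about 1.5 it falls shut unless held or propped. About 0.5 kg (varies by a quarter), 12 mm thick, 215 mm from hinge to front edge. With the pin home and the lid resting on the rod it reads between 0.75 and 1.05.
- lid_hinge (a point): Point on the hinge axis at mid-width, level with the lid's inner face. Turns with the lid: with the lid shut its axes are those of the chest; its -x runs along the lid towards the tab, its z out of the lid's outer face.
- lid_tab (a point): Centre of the grip zone of the wooden lift tab at the middle of the lid's front edge: 20 mm wide (along the chest's y), 12 thick, 47 long. The point is 30 mm out from the edge, 245 mm from the hinge axis, 6 mm above the lid's inner face. Pinched across its 20 mm width it turns between the fingers as the lid swings.
- lid_window (a point): Centre of a window through the lid in the rod's plane (52 x 26 mm), 164 mm from the hinge axis, 70 mm off mid-width. Under it a steel striker plate, 4 mm thick, 38 wide, with a 13 mm square hole. The plate is adjustable, its setting NOT reported: hole centre 153 to 173 mm from the hinge axis. The plate reaches 55 mm from the hole centre to the hinge side, 30 mm to the tab side.
- rod (a joint): Prop rod angle, rad: 0 level, tip towards the hinge; positive = tip up; range -0.35 to 1.7. Starts stowed in the trunk at -0.28 to -0.10. The pivot is stiff (0.2 N m): the rod stays where left, and can even carry the lid's weight with the pin beside the hole.
- rod_pivot (a point): Pivot axis of the rod, on a lug inside the trunk's front wall: x = -80, y = -70, z = 76 mm in the chest's frame. The rod swings in the plane across the chest's y; 60 mm or more free on both sides of it.
- rod_ball (a point): Centre of the rod's ball collar (19 mm diameter, too big for the hole), 150 mm from the pivot. The rod is round steel, 10 mm diameter, straight from the pivot. Once the pin is in the hole, the lid comes to rest hard on this ball.
- rod_tip (a point): Very end of the round-ended 7 mm pin beyond the ball, 168.5 mm from the pivot. Standing on the plate up to 35 mm short of the hole (hinge side), it slides towards the hole, the rod rising, when the lid is pressed down slowly (10 mm/s) at the tab with about 3 to 8 N, then drops in: the lid sinks about 10 mm. Farther short it wedges; landing past the hole (tab side), the lid pushes it away and falls.
- offcut: Wood offcut 50 x 70 x 35 mm lying in the trunk; leave it. Origin: centre of underside.
- tin: Small can, 48 mm across, 45 mm high, standing in the trunk; leave it. Origin: centre of underside.
- block_a: Upright timber block 70 x 70 x 140 mm; leave it.
- block_b: Lying timber block 150 x 70 x 70 mm; leave it.
- mallet: Hammer lying on the bench; leave it.
- screwdriver: Screwdriver lying on the bench; leave it.
- jar: Jar, 70 mm across, 100 mm high; leave it.
- screwbox: Clear box of screws, 120 x 100 x 60 mm; leave it.

How it is judged:
By the outcome, as a careful person would: the job done as asked, in the order asked, and still so for the second after the job is handed in, with the robot touching nothing.
It also fails if it takes over 72 s, if anything falls off the work surface, if the arm or the gripper's body presses on something with over 40 N, if the wrist force passes 120 N, or if a joint passes its speed limit or range.

## Working session

There is one attempt and no reset: what is moved stays moved. The work goes in short steps, each a Python script; the robot and the scene stay as the last script left them, time stands still between calls to the robot, and variables do not carry over. Pictures are saved under pics/ and viewed, at most 13 in all, crops included, and the job is handed in when it is done.

```bash
mkdir -p pics
python3 - <<'E'
from cell import *
import cv2,numpy as np,pickle
d={}
for n in("scene","top"):
    c=read_camera(n); d[n]=c
    print(n,c["vfov"],c["cx"],c["cy"],np.round(c["extrinsics"],3).tolist(),(c["range_z"]>0).mean())
pickle.dump(d,open("c0.pkl","wb"))
im=np.vstack([d["scene"]["frame"],d["top"]["frame"]])
cv2.imwrite("pics/a.png",cv2.resize(np.hstack([d["scene"]["frame"],d["top"]["frame"]]),(800,300)))
cv2.imwrite("pics/top.png",d["top"]["frame"])
print(get_state())
E
```

```text
scene 54.943107549542646 256.7231412540987 181.1152210707397 [[-0.28, 0.96, -0.013, 150.841], [0.768, 0.216, -0.603, -346.213], [-0.576, -0.178, -0.798, 1704.547], [0.0, 0.0, 0.0, 1.0]] 0.9959259033203125
top 42.6266690081395 256.0111086319433 194.48031079335613 [[-0.019, -1.0, 0.001, 0.434], [-0.993, 0.019, -0.117, 551.102], [0.117, -0.003, -0.993, 1440.907], [0.0, 0.0, 0.0, 1.0]] 0.9960530598958334
{'clock': 0.1, 'joints': array([ 6.84668905e+01,  1.36768784e+01, -8.09855245e-01,  7.55847643e+01,
        1.45170640e-04,  9.00016198e+01]), 'qd': array([ 0.00445538, -0.02302222,  0.09846889,  0.06922515,  0.06068744,
       -0.10069543]), 'joint_efforts': array([ 5.46222020e-05, -5.39718032e+01,  3.46998668e+01,  1.33936334e-02,
       -1.82174489e-06,  2.60191868e-07]), 'eef_pos': array([192.56339724, 488.02556954, 230.76312477]), 'tcp_rot': array([[-9.30195244e-01,  3.67064838e-01, -4.60375460e-04],
       [ 3.67065127e-01,  9.30194521e-01, -1.15985042e-03],
       [ 2.49842457e-06, -1.24787512e-03, -9.99999221e-01]]), 'contact_force': array([-0.14730422, -0.06038773,  1.05704118]), 'ft_torque': array([ 0.00895379, -0.01135968, -0.02931211]), 'grasp_force': 0.0, 'gripper_width': 85.25561884264064}
```

View pics/a.png

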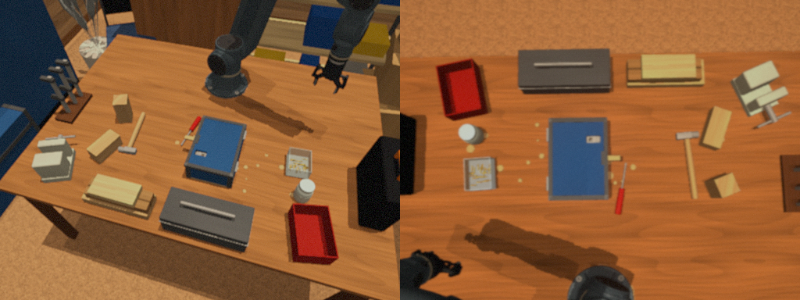

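View pics/top.png

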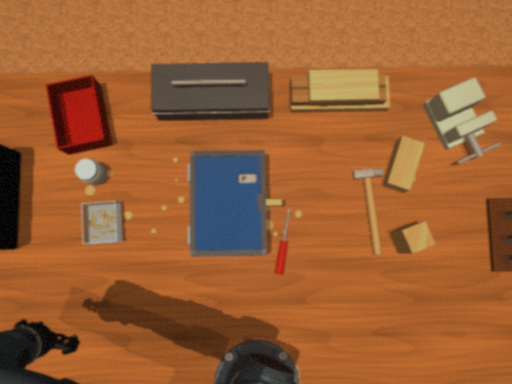

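Both views show the trunk: top view lid corners about (190,151)–(267,255), tab at (275,202), window at (247,178). The tab faces right (world -y).

```bash
cat > h.py <<'E'
import numpy as np,cv2
def K(c):
    f=c["frame"].shape[0]/2/np.tan(np.radians(c["vfov"]/2)); return f,c["cx"],c["cy"]
def ray(c,u,v):
    f,cx,cy=K(c);E=np.array(c["extrinsics"]);R=E[:3,:3]
    return -R.T@E[:3,3], R.T@np.array([(u-cx)/f,(v-cy)/f,1.])
def onplane(c,u,v,n,d):   # n.p=d
    o,r=ray(c,u,v);n=np.asarray(n,float); return o+r*(d-n@o)/(n@r)
def onz(c,u,v,z): return onplane(c,u,v,[0,0,1],z)
def proj(c,p):
    f,cx,cy=K(c);E=np.array(c["extrinsics"]);q=E[:3,:3]@np.asarray(p,float)+E[:3,3]
    return np.array([cx+f*q[0]/q[2],cy+f*q[1]/q[2]])
E
python3 - <<'E'
import pickle;from h import *
d=pickle.load(open("c0.pkl","rb"))
for n in d:
    c=d[n];hsv=cv2.cvtColor(c["frame"],cv2.COLOR_BGR2HSV)
    m=cv2.inRange(hsv,(100,100,50),(125,255,255))
    cs=cv2.findContours(m,0,2)[0]
    roi=[k for k in cs if cv2.contourArea(k)>1500]
    for k in roi:
        P=np.array([onz(c,*p[0],102)[:2] for p in k],np.float32)
        r=cv2.minAreaRect(P); print(n,cv2.contourArea(k),r,cv2.boxPoints(r).round().tolist())
c=d["top"]
rz=c["range_z"]
E=np.array(c["extrinsics"])
for (u,v) in [(220,210),(276,203),(247,178),(200,240),(330,220)]:
    o,r=ray(c,u,v); print((u,v),(o+r*rz[v,u]).round(1))
hsv=cv2.cvtColor(c["frame"],cv2.COLOR_BGR2HSV); print(hsv[203,268:290].tolist()); print(hsv[215,186:200].tolist(),hsv[215,258:272].tolist())
cv2.imwrite("pics/c.png",cv2.resize(c["frame"][140:270,180:310],(780,600)*1 if 0 else (600,600),interpolation=cv2.INTER_CUBIC))
E
```

```text
scene 3005.5 ((520.4354858398438, 70.43681335449219), (185.4894256591797, 265.3631591796875), 89.73805236816406) [[387.0, -22.0], [653.0, -23.0], [654.0, 163.0], [388.0, 164.0]]
scene 1909.0 ((-596.0012817382812, 499.63494873046875), (213.3201141357422, 515.1422119140625), 84.25665283203125) [[-863.0, 419.0], [-350.0, 368.0], [-329.0, 580.0], [-842.0, 632.0]]
scene 10727.0 ((144.77969360351562, -1172.08740234375), (1500.7257080078125, 370.44708251953125), 39.12034225463867) [[-554.0, -1502.0], [-321.0, -1789.0], [844.0, -842.0], [610.0, -555.0]]
top 5739.0 ((521.9122314453125, 70.59146118164062), (181.6853485107422, 264.38043212890625), 89.73300170898438) [[389.0, -20.0], [654.0, -21.0], [655.0, 161.0], [390.0, 162.0]]
(220, 210) [499.7  92.9 109.4]
(276, 203) [517.  -66.  105.4]
(247, 178) [592.1  15.3  93.5]
(200, 240) [416.5 150.7 101.3]
(330, 220) [ 472.3 -233.2    2.9]
[[23, 128, 192], [22, 125, 196], [22, 127, 193], [22, 128, 194], [22, 126, 193], [23, 128, 192], [22, 126, 196], [22, 128, 193], [22, 124, 195], [22, 126, 193], [22, 129, 196], [22, 129, 193], [22, 131, 187], [20, 140, 169], [16, 155, 138], [13, 171, 122], [12, 180, 126], [12, 183, 152], [12, 185, 168], [12, 184, 177], [12, 181, 179], [12, 188, 179]]
[[12, 188, 178], [12, 184, 176], [12, 180, 166], [12, 148, 148], [12, 104, 127], [12, 63, 106], [13, 46, 99], [14, 39, 97], [150, 9, 86], [109, 69, 103], [108, 122, 117], [107, 134, 122], [106, 146, 122], [106, 144, 122]] [[107, 141, 121], [106, 138, 118], [109, 102, 112], [112, 46, 100], [10, 24, 95], [19, 49, 98], [13, 59, 99], [12, 79, 100], [12, 119, 107], [12, 157, 109], [11, 171, 115], [12, 176, 126], [12, 180, 150], [12, 186, 169]]
```

View pics/c.png

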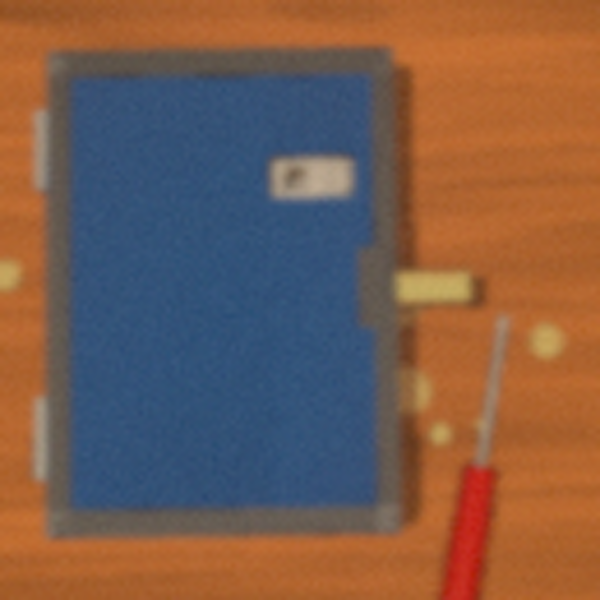

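The crop shows the lid square to the world axes, tab at crop (435,288), window at (312,178) with the dark hole near its hinge-side end at (295,178). Next: frame the chest, check IK along the arc, and measure the hole with the wrist camera.

```bash
cat >> h.py <<'E'
XC=np.array([.004,1,0]);YC=np.array([-1,.004,0]);Z=np.array([0,0,1.])
CTR=np.array([521.5,70.5,0])      # lid centre, chest x=-2.5
ORG=CTR+2.5*XC
def W(x,y,z): return ORG+XC*x+YC*y+Z*z
def lid(th,s,y,h):  # s from hinge towards tab, h above inner face
    return W(105-s*np.cos(th)+h*np.sin(th), y, 90+s*np.sin(th)+h*np.cos(th))
def R(sgn=1,tilt=0): # tool down, tool y along +-chest y; tilt leans fingers toward chest +x
    z=np.array(-Z*np.cos(tilt)+XC*np.sin(tilt)); y=YC*sgn; return np.column_stack([np.cross(y,z),y,z])
E
python3 - <<'E'
import pickle;from h import *;from cell import *
d=pickle.load(open("c0.pkl","rb"));c=d["top"]
for n in d:
  print(n,[proj(d[n],W(-112-47+2.5,y,96)).round(1).tolist() for y in(0,)], 'win',proj(d[n],lid(0,164,-70,12)).round(1))
hsv=cv2.cvtColor(c["frame"],cv2.COLOR_BGR2HSV)
m=cv2.inRange(hsv[190:215,266:290],(18,60,150),(30,160,255));k=max(cv2.findContours(m,0,2)[0],key=cv2.contourArea)
P=np.array([onz(c,*(p[0]+[266,190]),102)[:2] for p in k],np.float32);print("tab",cv2.minAreaRect(P))
print("tab model",lid(0,245,0,6),"hole approx",onz(c,180+295/4.615-.4,140+178/4.615-.4,88), lid(0,153,-70,0))
for s in(1,-1):
  for t in(0,.3):
    for th in(0,.5,1,1.5,1.95):
      q=inverse_kinematics(list(lid(th,245,0,6)+19*R(s,t)[:,2]),R(s,t)); print(s,t,th,None if q is None else np.round(q,0))
p=lid(0,163,-70,0)
move_to([p[0],p[1]-20,300],R(-1))
c=read_camera("wrist");pickle.dump(c,open("w1.pkl","wb"));cv2.imwrite("pics/w1.png",c["frame"])
print(get_state()["clock"],get_state()["joints"],np.round(c["extrinsics"],2).tolist(),c["vfov"])
E
```

```text
scene [[235.8, 175.1]] win [256.  195.4]
top [[282.0, 201.9]] win [247.5 177.8]
tab ((520.3236694335938, -59.11330032348633), (42.74638748168945, 17.165729522705078), 88.92133331298828)
tab model [520.95 -67.    96.  ] hole approx [592.60979386  25.41720382  88.        ] [591.318  24.72   90.   ]
1 0 0 [ -7.  19. -17.  54.   0. -97.]
1 0 0.5 [ -4.  14.  -6.  70.   0. -94.]
1 0 1 [  6.  13.   5.  82.   0. -84.]
1 0 1.5 [ 18.  15.  14.  88.   0. -72.]
1 0 1.95 [ 28.  20.  17.  88.   0. -62.]
1 0.3 0 [ -16.   23.  -14.   59.   16. -107.]
1 0.3 0.5 [ -13.   17.   -4.   73.   17. -103.]
1 0.3 1 [ -4.  13.   4.  82.  17. -94.]
1 0.3 1.5 [  9.  13.   8.  83.  17. -80.]
1 0.3 1.95 [ 20.  15.   8.  77.  16. -69.]
-1 0 0 [ -7.  19. -17.  54.   0.  83.]
-1 0 0.5 [-4. 14. -6. 70.  0. 86.]
-1 0 1 [ 6. 13.  5. 82.  0. 96.]
-1 0 1.5 [ 18.  15.  14.  88.   0. 108.]
-1 0 1.95 [ 28.  20.  17.  88.   0. 118.]
-1 0.3 0 [-16.  23. -14.  59.  16.  73.]
-1 0.3 0.5 [-13.  17.  -4.  73.  17.  77.]
-1 0.3 1 [-4. 13.  4. 82. 17. 86.]
-1 0.3 1.5 [  9.  13.   8.  83.  17. 100.]
-1 0.3 1.95 [ 20.  15.   8.  77.  16. 111.]
2.425 [-4.22154199e-01  1.98586846e+01  1.79933481e+01  8.81433670e+01
  8.46826352e-03  8.97161784e+01] [[1.0, -0.0, 0.0, -590.82], [-0.0, -0.95, 0.33, -67.83], [-0.0, -0.33, -0.95, 443.54], [0.0, 0.0, 0.0, 1.0]] 69.13351351973209
```

View pics/w1.png

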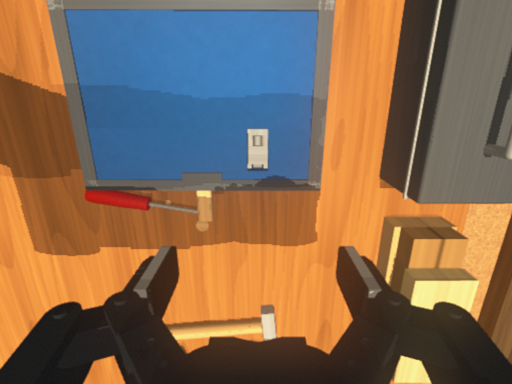

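Wrist view: the window is centred near (258,149), its hole near (258,142), the tab at (204,208), and the lid's hinge edge is along the top of the picture.

Run:
```python
import pickle;from h import *
c=pickle.load(open("w1.pkl","rb"));g=c["frame"];hsv=cv2.cvtColor(g,cv2.COLOR_BGR2HSV)
m=cv2.inRange(hsv,(100,90,40),(125,255,255));k=max(cv2.findContours(m,0,2)[0],key=cv2.contourArea)
P=np.array([onz(c,*p[0],102)[:2] for p in k],np.float32);print("blue",cv2.minAreaRect(P))
w=cv2.inRange(hsv[125:175,240:275],(0,0,90),(180,70,255))
n,l,st,ce=cv2.connectedComponentsWithStats(w);print(st,ce)
cv2.imwrite("pics/w1c.png",cv2.resize(g[120:180,235:280],(450,600),interpolation=cv2.INTER_CUBIC))
for u in(256,258,260): print([(v,int(g[v,u].mean())) for v in range(124,174)])
print([(u,int(g[142,u].mean())) for u in range(244,273)])
rz=c["range_z"];
for v in(134,142,150,160,100): o,r=ray(c,258,v);print(v,(o+r*rz[v,258]).round(1))
for s in(158-5,163,164-26,164+26): print(s,proj(c,lid(0,s,-70,0)).round(1),proj(c,lid(0,s,-70,12)).round(1))
print("front edge",proj(c,lid(0,215,60,12)),"rear",proj(c,lid(0,0,60,12)),"tab",proj(c,lid(0,262,0,12)),proj(c,lid(0,262,0,0)))
print([(v,g[v,150].tolist()) for v in range(178,196)])
```

```text
blue ((521.078125, 70.98772430419922), (185.72817993164062, 267.72088623046875), 89.8760986328125)
[[  0   0  35  50 939]
 [  7   4  22  40 811]] [[16.94249201 25.48668797]
 [17.06658446 23.35758323]]
[(124, 109), (125, 108), (126, 109), (127, 108), (128, 118), (129, 178), (130, 199), (131, 199), (132, 198), (133, 198), (134, 196), (135, 159), (136, 171), (137, 186), (138, 187), (139, 187), (140, 187), (141, 187), (142, 187), (143, 188), (144, 184), (145, 145), (146, 173), (147, 195), (148, 196), (149, 197), (150, 199), (151, 200), (152, 200), (153, 201), (154, 195), (155, 189), (156, 192), (157, 191), (158, 187), (159, 188), (160, 189), (161, 190), (162, 196), (163, 195), (164, 185), (165, 177), (166, 166), (167, 125), (168, 80), (169, 67), (170, 80), (171, 100), (172, 107), (173, 107)]
[(124, 110), (125, 110), (126, 110), (127, 108), (128, 120), (129, 183), (130, 203), (131, 204), (132, 202), (133, 202), (134, 200), (135, 162), (136, 175), (137, 191), (138, 192), (139, 190), (140, 190), (141, 192), (142, 192), (143, 192), (144, 188), (145, 147), (146, 175), (147, 197), (148, 197), 
[... 1330 characters left out ...]
 -3.00e-01  8.93e+01]
100 [592.   73.4 100.3]
153 [257.5 140.6] [257.5 142.1]
163 [257.5 148.5] [257.5 150.3]
138 [257.5 128.5] [257.5 129.6]
190 [257.4 169.2] [257.4 171.6]
front edge [156.48039682 190.17729024] rear [132.53688497  -5.95616001] tab [205.19453466 223.35109909] [206.7144584  219.57134921]
[(178, [144, 100, 61]), (179, [116, 87, 63]), (180, [93, 91, 93]), (181, [93, 99, 106]), (182, [87, 96, 103]), (183, [90, 98, 106]), (184, [91, 100, 106]), (185, [88, 96, 103]), (186, [88, 95, 103]), (187, [70, 75, 81]), (188, [59, 61, 67]), (189, [58, 61, 71]), (190, [56, 79, 119]), (191, [54, 90, 148]), (192, [51, 92, 154]), (193, [49, 83, 136]), (194, [45, 76, 125]), (195, [46, 77, 125])]
```

View pics/w1c.png

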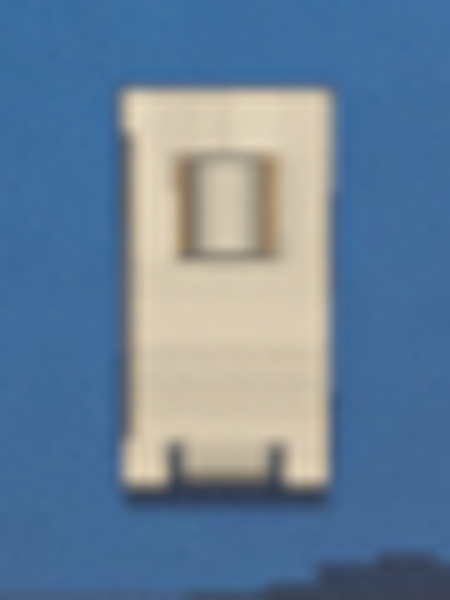

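```bash
sed -i 's/^CTR=.*/CTR=np.array([521.2,71.0,0])/' h.py
cat >> h.py <<'E'
def tabtcp(th,sgn=-1,d=21): return lid(th,245,0,6)+d*R(sgn)[:,2]
E
python3 - <<'E'
from h import *;from cell import *
p=tabtcp(0)
move_gripper(50,25)
move_to(list(p+[0,0,90]),R(-1))
F0=get_state()["contact_force"];print("tare",F0)
move_straight(list(p),120)
print(get_state()["contact_force"]-F0)
move_gripper(10,25)
s=get_state();print(s["gripper_width"],s["grasp_force"],s["clock"],s["contact_force"]-F0)
for th in np.append(np.radians(np.arange(6,109,6)),1.93):
    move_straight(list(tabtcp(th)),80)
    s=get_state();print(round(th,2),(s["contact_force"]-F0).round(1),round(s["clock"],2),round(s["gripper_width"],1))
    if np.linalg.norm(s["contact_force"]-F0)>18: print("STOP");break
E
```

```text
tare [ 0.06943336 -0.49360279  0.50187293]
[-0.20570207  0.94299974 -1.22054716]
19.627611092728458 28.049215078353882 4.8333 [-1.67826523  0.47266203  6.75837938]
0.1 [ 1.5 -0.8 -3. ] 5.3 19.5
0.21 [ 3.5  0.3 -3.5] 5.77 19.5
0.31 [ 4.3 -1.1 -2.9] 6.23 19.2
0.42 [ 4.1 -0.2 -3.3] 6.7 19.7
0.52 [ 5.2 -0.9 -3. ] 7.17 19.7
0.63 [ 5.6 -1.8 -1.2] 7.63 19.4
0.73 [ 5.5 -1.7 -0.8] 8.1 19.5
0.84 [ 4.4 -2.5 -0.1] 8.57 19.9
0.94 [ 5.8 -1.4  1.2] 9.03 19.5
1.05 [ 5.8 -2.1  1.2] 9.5 19.5
1.15 [ 6.1 -1.1  1.7] 9.97 19.1
1.26 [5.7 0.1 2.8] 10.43 19.6
1.36 [ 5.4 -0.6  2.1] 10.9 19.5
1.47 [6.3 0.2 1.3] 11.37 19.8
1.57 [ 6.3 -0.   1.5] 11.83 19.4
1.68 [5.2 0.6 2.1] 12.3 19.5
1.78 [5.7 1.4 1.8] 12.77 19.7
1.88 [5.9 1.  2. ] 13.23 19.8
1.93 [4.9 1.8 2.2] 13.53 19.7
```

Run:
```python
from h import *;from cell import *;import pickle
move_straight(list(tabtcp(1.95)),60)
move_gripper(60)
p=tabtcp(1.95);move_straight(list(p+[0,-10,70]),150)
q=W(-40,-70,320)
move_to(list(q),R(1))
c=read_camera("wrist");pickle.dump(c,open("w2.pkl","wb"));cv2.imwrite("pics/w2.png",c["frame"])
s=get_state();print(s["clock"],s["joints"].round(0))
for n,x,z in(("piv",-80,76),("ball-.2",-80+150*np.cos(.2),76-150*np.sin(.2)),("tip-.2",-80+168.5*np.cos(.2),76-168.5*np.sin(.2))): print(n,proj(c,W(x,-70,z)).round(0))
print("lid",[proj(c,lid(th,s,y,0)).round(0).tolist() for th,s,y in((1.95,154,-70),(1.95,215,-150),(1.95,262,0),(1.95,0,0))])
```

```text
17.8917 [  3.  20.  21.  91.   0. -87.]
piv [257. 129.]
ball-.2 [257. 219.]
tip-.2 [257. 228.]
lid [[256.0, 368.0], [172.0, 441.0], [342.0, 518.0], [302.0, 254.0]]
```

View pics/w2.png

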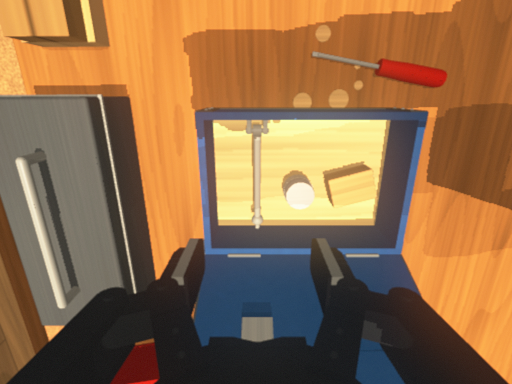

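The lid stays up. Rod pivot is at (257,128) and its ball at (257,221), lining up with the model. The tin is at (299,190) and the offcut at (350,186).

Run:
```python
from h import *;import pickle
c=pickle.load(open("w2.pkl","rb"));g=c["frame"];rz=c["range_z"]
toC=lambda p:np.array([(p-ORG)@XC,(p-ORG)@YC,p[2]])
for v in(130,140,150,165,180,195,205,212,218,221,224,226):
    o,r=ray(c,257,v);print(v,toC(o+r*rz[v,257]).round(1),g[v,257])
for u in(286,290,299,310): o,r=ray(c,u,188);print("tin",u,toC(o+r*rz[188,u]).round(1))
print([(u,int(g[180,u].mean())) for u in range(246,268)])
for a in(-.28,-.2,-.15,-.1): print(a,[proj(c,W(-80+r*np.cos(a),-70,76+r*np.sin(a))).round(1).tolist() for r in(150,168.5)])
```

```text
130 [-80.  -69.6  83.2] [139 167 186]
140 [-65.9 -69.6  77.8] [178 214 229]
150 [-51.6 -69.6  74.9] [169 205 224]
165 [-28.9 -69.6  69.9] [170 206 226]
180 [ -4.6 -69.6  64.2] [170 205 226]
195 [ 21.1 -69.6  58.8] [171 205 225]
205 [ 38.5 -69.6  56.6] [169 204 224]
212 [ 52.2 -69.6  52.4] [192 225 238]
218 [ 62.6 -69.6  52.5] [174 208 225]
221 [ 67.  -69.6  54.4] [204 233 244]
224 [ 73.5 -69.6  52.1] [180 213 228]
226 [ 80.4 -69.6  45.3] [193 227 239]
tin 286 [ 15.  -23.7  42.8]
tin 290 [ 11.7 -18.6  52.7]
tin 299 [11.  -5.  54.7]
tin 310 [10.6 11.7 56. ]
[(246, 210), (247, 210), (248, 210), (249, 210), (250, 210), (251, 210), (252, 193), (253, 146), (254, 156), (255, 188), (256, 200), (257, 200), (258, 193), (259, 180), (260, 180), (261, 200), (262, 210), (263, 210), (264, 210), (265, 211), (266, 210), (267, 211)]
-0.28 [[256.8, 214.4], [256.8, 222.7]]
-0.2 [[256.8, 218.8], [256.8, 227.9]]
-0.15 [[256.8, 221.5], [256.8, 230.9]]
-0.1 [[256.7, 224.1], [256.7, 233.9]]
```

```bash
cat >> h.py <<'E'
def rod(a,r): return W(-80+r*np.cos(a),-70,76+r*np.sin(a))
def phi_for(rr): # rod angle with tip rr from hinge
    D=np.hypot(185,14); return np.arccos((D*D+168.5**2-rr**2)/(2*D*168.5))+np.arctan2(14,185)
E
python3 - <<'E'
from h import *;from cell import *;import pickle
t=phi_for(139);print("target",t)
T=R(1);g=lambda a:list(rod(a,115)+20*T[:,2])
move_gripper(28,20)
p=np.array(g(-.2));move_to(list(p+[0,0,110]),T)
F0=get_state()["contact_force"]
move_straight(list(p),100);print((get_state()["contact_force"]-F0).round(1))
move_gripper(4,20);s=get_state();print(s["gripper_width"],s["grasp_force"],(s["contact_force"]-F0).round(1))
for a in np.linspace(-.2,t,12)[1:]:
    move_straight(g(a),50);s=get_state();f=s["contact_force"]-F0;print(round(a,2),f.round(1))
    if np.linalg.norm(f)>20: print("STOP");break
print(s["clock"])
hold(.2)
move_gripper(34)
for n in("scene","top"):pickle.dump(read_camera(n),open(n+"3.pkl","wb"))
e=np.array(get_state()["eef_pos"]);move_straight(list(e-XC*np.sin(t)*60+Z*np.cos(t)*60),80)
e=get_state()["eef_pos"];move_straight([e[0],e[1],330],150)
move_to(list(W(-75,-70,330)),T)
c=read_camera("wrist");pickle.dump(c,open("w3.pkl","wb"));cv2.imwrite("pics/w3.png",c["frame"])
for n in("scene","top"):pickle.dump(read_camera(n),open(n+"3.pkl","wb"))
print(get_state()["clock"]);print("tip,ball,grasp",[proj(c,rod(t,r)).round(1).tolist() for r in(168.5,150,115,0)])
E
```

```text
target 0.8770495521132162
[-1.1  0.4 -0. ]
9.269678090082868 20.500501692295074 [-0.5  0.3  0.4]
-0.1 [ 1.  -1.   0.5]
-0.0 [ 1.9 -1.   0.4]
0.09 [ 2.  -1.1  0.1]
0.19 [ 3.1 -1.2 -0.3]
0.29 [ 4.6  0.7 -0. ]
0.39 [ 4.3 -0.1  0.8]
0.49 [ 5.1 -1.2 -0.3]
0.58 [ 5.  -0.3 -0.8]
0.68 [ 4.3 -0.1 -0.5]
0.78 [ 5.4 -0.2 -0.6]
0.88 [ 5.1 -0.5 -0.3]
24.75
27.8417
tip,ball,grasp [[256.2, 272.4], [256.2, 256.3], [256.2, 228.3], [256.3, 154.1]]
```

View pics/w3.png

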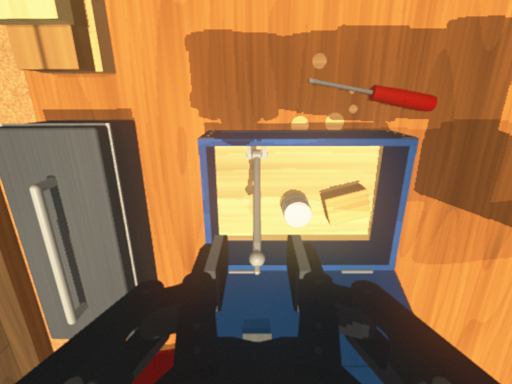

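The rod now stands up: pivot at (257,154), ball at (257,258), tip near (257,272). Both are close to prediction.

Run:
```python
from h import *;import pickle
c=pickle.load(open("w3.pkl","rb"));g=c["frame"];rz=c["range_z"]
toC=lambda p:np.array([(p-ORG)@XC,(p-ORG)@YC,p[2]])
pts=[]
for v in range(165,276,5):
    o,r=ray(c,257,v);q=toC(o+r*rz[v,257]);pts.append(q)
    print(v,q.round(1),end=' ')
P=np.array([q for q in pts if q[2]>70][:17]);print("\nslope",np.arctan(np.polyfit(P[:,0],P[:,2],1)[0]))
for a in(.84,.877,.91,.94):print(a,[proj(c,rod(a,r)).round(1).tolist() for r in(150,168.5)])
print([(v,int(g[v,257].mean())) for v in range(244,282)])
s=pickle.load(open("scene3.pkl","rb"));t=.877
print([proj(s,rod(t,r)).round(0).tolist() for r in(0,150,168.5)]);cv2.imwrite("pics/s3.png",cv2.resize(s["frame"][110:230,170:330],(800,600),interpolation=2))
```

```text
165 [-68.9 -69.   95.8] 170 [-63.  -69.  100.4] 175 [-58.2 -69.  108.9] 180 [-52.5 -69.  113.1] 185 [-47. -69. 118.] 190 [-42.2 -69.  124.6] 195 [-37.1 -69.  129.7] 200 [-32.5 -69.  135.9] 205 [-27.3 -69.  140.2] 210 [-22.8 -69.  146. ] 215 [-18.5 -69.  151.7] 220 [-13.6 -69.  156. ] 225 [ -9.3 -69.1 161.2] 230 [ -4.6 -69.1 165.4] 235 [-1.000e-01 -6.910e+01  1.697e+02] 240 [  4.6 -69.1 173.4] 245 [  8.6 -69.1 178.5] 250 [ 12.2 -69.1 183.7] 255 [ 13.8 -69.1 191.9] 260 [ 17.9 -69.1 195.8] 265 [ 24.9 -69.1 195.3] 270 [ 28.3 -69.1 200.2] 275 [108.  -69.1  98.7] 
slope 0.8236575406193862
0.84 [[256.2, 257.7], [256.2, 273.8]]
0.877 [[256.2, 256.3], [256.2, 272.4]]
0.91 [[256.2, 254.8], [256.2, 271.0]]
0.94 [[256.2, 253.4], [256.2, 269.5]]
[(244, 172), (245, 173), (246, 172), (247, 172), (248, 171), (249, 147), (250, 120), (251, 107), (252, 112), (253, 127), (254, 144), (255, 158), (256, 170), (257, 182), (258, 195), (259, 212), (260, 225), (261, 227), (262, 221), (263, 217), (264, 213), (265, 188), (266, 170), (267, 167), (268, 168), (269, 166), (270, 167), (271, 189), (272, 216), (273, 217), (274, 162), (275, 100), (276, 82), (277, 80), (278, 80), (279, 80), (280, 79), (281, 77)]
[[251.0, 198.0], [278.0, 185.0], [282.0, 183.0]]
```

View pics/s3.png

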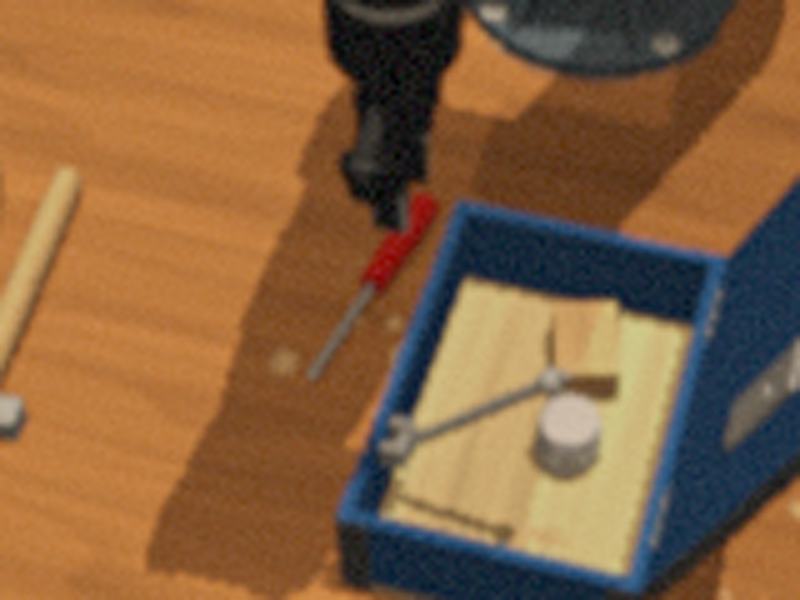

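Scene view: the rod stands off the floor, the lid is leaning back with the plate visible at right, and the tin and offcut are undisturbed. The rod measures 0.82–0.86 rad, so the tip should land 17–24 mm short of the hole, inside the sliding zone. I'll lower the lid.

```bash
cat >> h.py <<'E'
def nrm(th): return XC*np.sin(th)+Z*np.cos(th)
E
python3 - <<'E'
from h import *;from cell import *;import pickle
T=R(1);tp=lambda th:list(tabtcp(th,1))
move_gripper(50,25)
move_to(tp(.93),T);hold(.3);F0=np.mean([(hold(.03),get_state()["contact_force"])[1] for _ in range(5)],0);print("tare",F0)
np.save("F0.npy",F0)
p=np.array(tp(1.95))
e=get_state()["eef_pos"];move_straight([e[0],e[1],p[2]+75],200)
move_straight(list(p+[0,-10,75]),200);move_straight(list(p),120)
print("free",get_state()["contact_force"]-F0,get_state()["clock"])
move_gripper(10,25);s=get_state();print(s["gripper_width"],s["contact_force"]-F0)
for th in np.append(np.arange(1.85,1.16,-.1),1.12):
    move_straight(tp(th),70);s=get_state();f=s["contact_force"]-F0;print(round(th,2),f.round(1),round(f@nrm(th),1))
print(s["clock"])
E
```

```text
tare [ 0.03833524  0.24203914 -0.03759261]
free [ 0.08684952 -0.56232796 -0.17708041] 31.8167
19.887945830459415 [-0.89042793 -0.91346909  4.5045445 ]
1.85 [1.  2.2 4.6] 0.8
1.75 [2.7 0.7 3.7] 0.0
1.65 [ 4.8 -0.3  0.2] -0.3
1.55 [ 4.9 -0.6 -0.8] -0.5
1.45 [ 4.9 -0.  -1. ] -0.1
1.35 [ 5.9  0.6 -2.7] 0.1
1.25 [ 6.2  0.1 -3.3] -0.9
1.12 [ 7.   0.9 -2.7] -0.4
36.2917
```

Run:
```python
from h import *;from cell import *;import pickle
T=R(1);F0=np.load("F0.npy");th=1.12
while th>.84:
    th-=2/245; move_straight(list(tabtcp(th,1)),12)
    s=get_state();f=s["contact_force"]-F0;fn=f@nrm(th);print(round(th,3),round(fn,1),f.round(1),round(s["clock"],1))
    if fn>8 or np.linalg.norm(f[1:])>12: break
np.save("th.npy",th)
c=read_camera("wrist");pickle.dump(c,open("w4.pkl","wb"));cv2.imwrite("pics/w4.png",c["frame"])
print("hole",proj(c,lid(th,154,-70,0)).round(1),"win ends",proj(c,lid(th,138,-70,12)).round(1),proj(c,lid(th,190,-70,12)).round(1))
```

```text
1.112 0.1 [ 6.7  1.4 -2.8] 36.6
1.104 -0.0 [ 5.4  1.3 -2.6] 36.9
1.096 -0.0 [ 6.   1.1 -2.2] 37.2
1.087 -0.3 [ 6.3  0.9 -2.5] 37.6
1.079 -0.9 [ 6.7  0.4 -2.7] 37.9
1.071 0.5 [ 6.2  1.6 -1.9] 38.2
1.063 -0.8 [ 7.4  0.2 -2. ] 38.5
1.055 -0.6 [ 6.8  0.2 -1.7] 38.8
1.047 0.1 [ 6.7  1.  -1.6] 39.1
1.038 0.4 [ 6.9  1.2 -1.3] 39.5
1.03 -0.2 [ 6.9  0.9 -2. ] 39.8
1.022 -1.6 [ 8.  -0.5 -2.3] 40.1
1.014 1.7 [ 6.4  2.4 -0.7] 40.4
1.006 4.6 [6.  5.  0.7] 40.7
0.998 6.2 [5.2 6.4 1.5] 41.0
0.989 6.0 [4.7 5.6 2.4] 41.4
0.981 6.3 [5.7 5.7 2.8] 41.7
0.973 2.2 [ 7.4  2.8 -0.3] 42.0
0.965 0.5 [ 6.4  1.5 -1.3] 42.3
0.957 -1.1 [ 6.  -0.1 -1.7] 42.6
0.949 -0.4 [ 6.8  0.6 -1.6] 42.9
0.94 -1.2 [ 6.  -0.2 -1.7] 43.3
0.932 -0.8 [ 7.  -0.1 -1.4] 43.6
0.924 -0.7 [ 6.4  0.4 -1.7] 43.9
0.916 -0.7 [ 7.3  0.6 -2. ] 44.2
0.908 0.6 [ 6.9  1.1 -0.4] 44.5
0.9 1.3 [7.1 1.5 0.3] 44.8
0.891 0.0 [ 6.3  0.5 -0.7] 45.2
0.883 -0.3 [ 6.7  0.7 -1.4] 45.5
0.875 0.6 [ 6.8  1.2 -0.6] 45.8
0.867 6.3 [6.4 4.7 4.2] 46.1
0.859 11.2 [4.  8.2 7.7] 46.4
hole [171.5 272.9] win ends [175.3 289.2] [154.5 286.1]
```

View pics/w4.png

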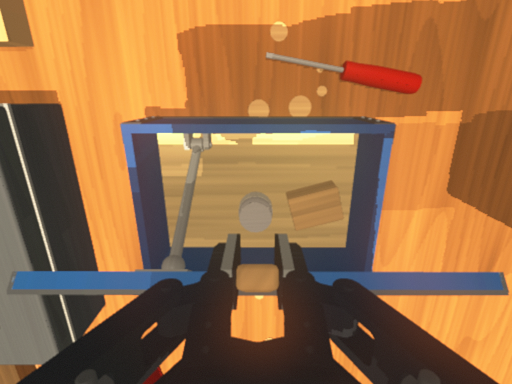

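The rod's ball sits against the lid's underside at (175,262). The force log fits the pin dropping in at 0.973 rad (predicted 0.974) and seating near 0.87. Next is the measured 5 N press, then release.

Run:
```python
from h import *;from cell import *;import pickle
T=R(1);F0=np.load("F0.npy");th=float(np.load("th.npy"))
def fn():
    v=[]
    for _ in range(4): hold(.03);v.append((get_state()["contact_force"]-F0)@nrm(.88))
    return np.mean(v)
for i in range(12):
    f=fn();print(round(th,4),round(f,2))
    if 4.7<f<5.6: break
    th+=np.clip((f-5.1)*.0012,-.005,.005); move_straight(list(tabtcp(th,1)),12)
print("press",[round(fn(),2) for _ in range(6)],get_state()["clock"])
while fn()>.6:
    th+=.003; move_straight(list(tabtcp(th,1)),12)
    if th>.91: break
print("relaxed",th,get_state()["contact_force"]-F0)
move_gripper(55)
print("open",get_state()["contact_force"]-F0)
e=get_state()["eef_pos"];move_straight([e[0],e[1]-5,e[2]+110],120)
move_to(list(W(-100,60,420)),T)
hold(.2)
for n in("scene","top","wrist"):pickle.dump(read_camera(n),open(n+"5.pkl","wb"))
t,s,w=[pickle.load(open(n+"5.pkl","rb")) for n in("top","scene","wrist")]
print([proj(t,lid(.88,s_,-70,h)).round(0).tolist() for s_,h in((154,0),(138,12),(190,12))],[proj(s,lid(.88,s_,-70,h)).round(0).tolist() for s_,h in((154,0),(138,12),(190,12))])
a=cv2.resize(t["frame"][140:265,180:300],(390,406),interpolation=2);b=cv2.resize(w["frame"],(400,300));b=cv2.copyMakeBorder(b,0,106,0,0,0)
cv2.imwrite("pics/f.png",np.hstack([a,b]));print(get_state()["clock"])
```

```text
0.8588 11.34
0.8638 8.15
0.8674 4.75
press [np.float64(5.65), np.float64(5.32), np.float64(5.34), np.float64(5.4), np.float64(4.9), np.float64(5.3)] 48.175
relaxed 0.8764341983595991 [ 7.30395964  0.15957996 -1.0347217 ]
open [-0.33917612  0.69189067 -0.02518657]
[[222.0, 172.0], [215.0, 173.0], [226.0, 170.0]] [[275.0, 181.0], [281.0, 183.0], [271.0, 173.0]]
51.7583
```

View pics/f.png

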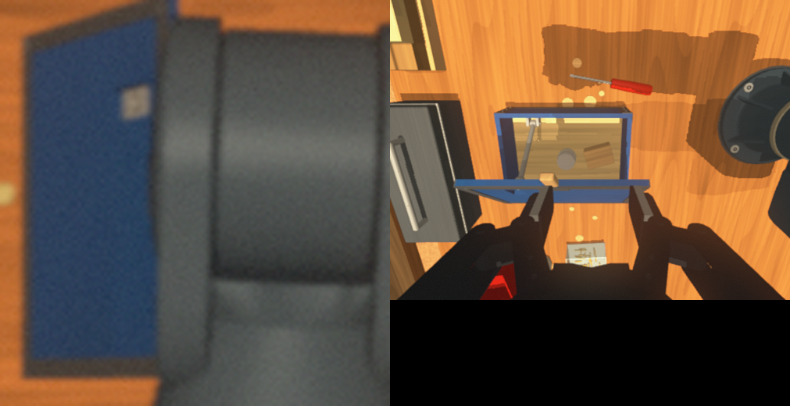

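The lid stays up on the rod with the gripper clear, and the window is at (136,102) in the left crop. I'll check the lid and rod angles against the seated geometry.

Run:
```python
from h import *;import pickle
t,s,w=[pickle.load(open(n+"5.pkl","rb")) for n in("top","scene","wrist")]
toC=lambda p:np.array([(p-ORG)@XC,(p-ORG)@YC,p[2]])
P=[]
for v in range(190,245,3):
    for u in range(194,224,2):
        o,r=ray(t,u,v);P.append(toC(o+r*t["range_z"][v,u]))
P=np.array(P);k=np.abs(P[:,1]-20)<120;P=P[k];A=np.polyfit(P[:,0],P[:,2],1);print("lid angle",-np.arctan(A[0]),(P[:,2]-np.polyval(A,P[:,0])).std())
# rod in wrist: pixels on the ray plane y=-70
Q=[]
g=w["frame"]
for y_r in range(20,150,8):
    for a in [.0]: pass
n=YC;d=n@W(0,-70,0)
for v in range(150,232,3):
    us=range(150,200);best=[]
    for u in us:
        o,r=ray(w,u,v);q=toC(o+r*w["range_z"][v,u])
        if abs(q[1]+70)<5 and q[2]>80 and q[0]<45: best.append(q)
    if best: Q.append(np.mean(best,0))
Q=np.array(Q);print(len(Q),Q.round(0)[::4].tolist());print("rod angle",np.arctan(np.polyfit(Q[2:-2,0],Q[2:-2,2],1)[0]))
# expected seated
D=np.hypot(185,14);b=np.hypot(154,10.9)
print("expect lid",np.arccos((D*D+b*b-150**2)/(2*D*b))-.0755+.0707,"rod",np.arccos((D*D+150**2-b*b)/(2*D*150))+.0755)
ts=proj(t,lid(.88,160,-70,6)).astype(int)
cv2.imwrite("pics/g.png",np.hstack([cv2.resize(t["frame"][155:190,205:240],(400,400),interpolation=2),cv2.resize(s["frame"][160:200,255:295],(400,400),interpolation=2)]))
```

```text
lid angle 0.886759836497223 2.4818625650081794
27 [[-95.0, -70.0, 89.0], [-71.0, -69.0, 97.0], [-56.0, -69.0, 119.0], [-43.0, -69.0, 141.0], [-30.0, -69.0, 161.0], [-18.0, -69.0, 180.0], [-9.0, -68.0, 201.0]]
rod angle 1.0112556173730167
expect lid 0.891934683404895 rod 1.0097174876128134
```

View pics/g.png

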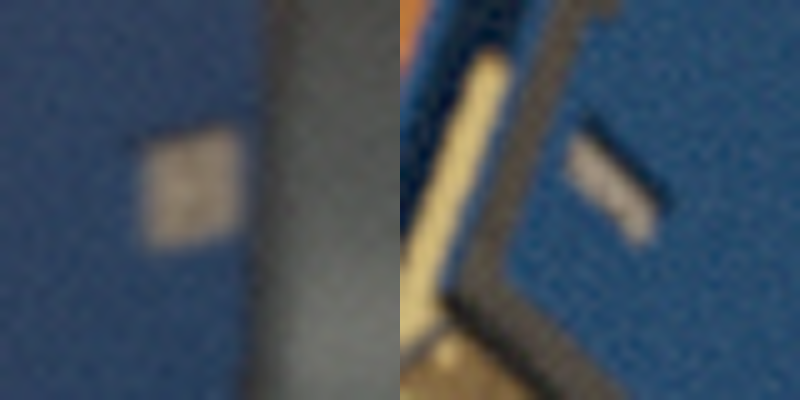

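The hole in the plate no longer shows as a dark spot, so the pin fills it. The lid measures 0.887 rad (0.892 expected when seated) and the rod 1.011 (1.010 expected). Handing in.

```bash
python3 -c "
from cell import *
print(close_job(),get_state()['clock'])"
```

```text
the job is handed in; nothing more can be done
the job is handed in; nothing more can be done
```

The lid is resting on the rod with the pin in the striker-plate hole: lid 0.887 rad and rod 1.011 rad measured, against 0.892 and 1.010 expected when seated. It was pressed home at about 5.3 N for over half a second (the press peaked at about 11 N for a moment before that), and the job was handed in at about 52 s with the gripper clear.

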